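# Pop a tin from the dispenser and trap it in the chute

## Robot

A 7-joint arm with a two-finger parallel gripper is mounted at the origin on the work surface. World frame = base frame: x ahead of the robot, y to its left, z up, the work surface at z = 0. Lengths are in m, angles in rad, forces in N, time in s.
With the tool pointing down it reaches from about 0.4 to 0.875 m from the base axis. Payload 4.4 kg.
Tool frame: the origin (TCP) lies at the very end of the fingers, on their centre line; the grasp point (between the pads) lies 19 mm behind it; z points along the fingers, y is the direction in which the jaws open and shut (so a half turn about z gives the same grasp; the last joint's range is limited). The gripper opens to 85 mm and grips with 20 to 120 N. Pads are 22 mm wide; open, the fingers measure 114 mm over their backs; the gripper's body (76 mm by 85 mm) begins 54 mm behind the grasp point. The pads swing forward as they close: fully open they stand 13 mm farther back than shut.
Start: joints at [1.089, 0.628, 0.038, 1.517, -0.027, 0.996, -0.02], TCP at [0.263, -0.595, 0.194] pointing down, gripper open.
Joint ranges: [-3.06, 3.06], [-0.37, 2.12], [-1.25, 1.32], [0.18, 2.47], [-1.1, 4.24], [0.23, 1.98], [-2.94, 2.94]. Speed limits (rad/s): [2.57, 2.57, 3.14, 3.14, 3.14, 3.14, 3.14].

## Interface

Orientations are given as a 3x3 rotation matrix whose columns are the frame's x, y, z axes.
In Python, from workcell import bot gives the robot as it stands.
- The arm moves only by the shell command python3 -m crank 'ROWS' [FORCE]. ROWS is JSON, one flat list of numbers, 7 for each row, row after row: the turn, a rotation vector about the world's x, y, z in degrees, then the shift along the world's x, y, z in mm, then the closure, from -1 (fully open) to 1 (shut). In form: [wx, wy, wz, tx, ty, tz, claw, wx, wy, wz, tx, ty, tz, claw, ...]. A call has 1 to 5 rows; each row is the pose to reach, as a shift and turn from the pose commanded when the call began; what a row does not reach only later rows make up. A row lasts 1/8 s, in which the tool goes at most 62.5 mm and 10.7 degrees, less where a joint would pass 70% of its speed; a pose out of reach is approached as far as the arm can. A call with a gripper value outside its range is refused whole. The fingers move at their own pace and stop on an object; FORCE is the grip in N (left out, the last holds). Time passes only in rows, so rows that repeat a pose let the fingers close. It gives the time, the measured TCP pose, the force and the opening at its end, in the units of the state.
- bot.observe(): the state, without advancing time (a new reading comes with each control period).
- bot.get_image(name): name is "scene" or "top" or "wrist"; returns the picture (400x640x3 uint8, red, green, blue); there is no depth.
- bot.camera_params(name): a dict with "fx", "fy", "cx", "cy" (pixels), "distortion" ([k1, k2, p1, p2, k3] as OpenCV has them; the pictures are not rectified), "camera_from_world" (4x4, takes a point from world to camera coordinates). Camera axes: x right, y up, looking along -z (the intrinsics and any distortion apply to the point x, -y, -z); pixel columns grow to the right and rows downward; lengths in m; the calibration is good to about 2 mm. A picture is of the moment at which its call begins: read the wrist's pose just before it. camera_params takes no time and is no camera call; for the wrist camera it gives the pose at the moment of the call.
- bot.job_done(): hands the job in, once; it reports no verdict.
The state is a dict: "clock": time; "q": joint angles; "qd": joint speeds; "effort": joint torques, N m; "eef_pos": TCP position; "orientation": TCP orientation; "contact_force": force on the tool from outside, world axes, zero at the start; "wrist_torque": the same for the moment, N m; "width": finger opening in m.
Only numpy, scipy, OpenCV 4.12 (cv2) and the standard library are available. Lean on these libraries where they do the work, as an engineer would, in place of code of your own. Each camera call takes 0.05 s, during which the arm holds its last target.

## Task

Press the spring ejector beside the chute of the tin dispenser fully down with one finger, and stop the flat tin that pops out with the other finger before it slides off the open end of the chute. Finish while holding just so: the ejector still pressed fully down and the tin at rest in the chute against the finger. Do not pinch or lift the tin, and leave everything else on the counter alone.

Things in the scene. Friction and masses are not known exactly. Their poses are not given: they have to be found in the camera images.
- dispenser: Grey and steel tin dispenser, fixed to the counter. Origin on the counter under the centre of the tin's nest. Its +x points down the chute, +y to the side of the ejector, z up. Behind the nest (x -150 to -45 mm) a housing 175 mm high. The nest is a level shelf 65 mm above the counter, ending at x = 20 mm, where the chute begins.
- chute_end (a point): middle of the chute floor at its open lower end, x = 170 mm, y = 0, 16 mm above the counter. The polished, slippery chute falls at 18 degrees from the nest (floor 65 mm high at x = 20 mm, 36 mm at x = 110 mm). Channel 72 mm wide inside (y -36 to 36 mm), open on top; side walls 3 mm thick, about 18 mm above the floor.
- ejector_top (a point): centre of the top of the ejector, a black plate 32 mm (along the dispenser's x) by 26 mm (y) on a steel stem, beside the chute at x = 110, y = 58 mm of the dispenser; moves with it. Top 57 mm above the counter when up, 45 mm fully down: a second finger at that height over the middle of the channel at x = 110 mm stands 9 mm above the chute floor.
- ejector (a joint): travel of the ejector, 0 up, 0.012 m fully down; a spring pushes it back (2 N at first, 7 N fully down, then a hard stop; a quick jab feels stiffer and kicks the tin). A linkage moves a pusher behind the tin 2.67 times as far: in the last third the tin tips over the edge of the nest and slides off by itself, past the open end in half a second if not stopped.
- tin_center (a point): centre (half-way up) of the flat round tin in the nest: 66 mm diameter, 30 mm high, about 180 g, metal with a paper band; at first at x = 0 to 3 mm, y = 0 of the dispenser, its centre 80 mm above the counter, axis upright.
- jar: closed glass jar, 60 mm diameter, 95 mm tall, standing on the counter below the chute's open end; a bystander to be left alone; origin at the centre of its underside, z up
- spare_tin: second flat round tin like the one in the nest (66 mm diameter, 30 mm high), lying on the counter beside the dispenser, not used; a bystander to be left alone; origin at the centre of its underside, z up
- can: upright food can, 74 mm diameter, 105 mm tall, beside the dispenser; a bystander to be left alone; origin at the centre of its underside, z up
- carton: small cardboard carton, 70 x 110 x 50 mm; a bystander to be left alone; origin at the centre of its underside, z up
- mug: white mug, 80 mm diameter, 90 mm tall; a bystander to be left alone; origin at the centre of its underside, z up
- scoop: steel spoon, 220 mm long, lying flat; a bystander to be left alone; origin at the centre of its underside, z up
- oil_bottle: green glass bottle, 64 mm diameter, 180 mm tall; a bystander to be left alone; origin at the centre of its underside, z up

How it is judged:
On the way, in this order (a step that is already met when the one before it is completed fails the run):
1. a finger starts to press the ejector while the tin is still in its nest (value of joint ejector above 0.001 m and contact force between the fingers and dispenser above 0.5 N and x of tin_center in the frame of dispenser below 0.02 m).
2. the tin has popped out and is stopped in the chute by a finger, the ejector down (value of joint ejector above 0.009 m and x of tin_center in the frame of dispenser above 0.032 m and contact force between the fingers and tin above 0.05 N), for 0.2 s.
At the end, for the whole second after the job is handed in: The ejector is at least 9 of its 12 mm down, the tin lies at rest in the chute (its centre 32 to 150 mm down the chute from the nest, within the channel, slower than 20 mm/s) and leans on a finger with at least 0.05 N (all of step 2 and x of tin_center in the frame of dispenser below 0.15 m and horizontal distance between tin_center and dispenser below 0.155 m and z of tin_center in the frame of dispenser between 0.03 and 0.09 m and linear speed of tin below 0.02 m/s); the arm keeps its last pose, push and grip.
It fails at once if the tin slid off the end of the chute (x of tin_center in the frame of dispenser above 0.165 m).
It fails at once if the tin was lifted or tipped over (z of tin_center in the frame of dispenser above 0.1 m or angle between tin's own z axis and vertical above 0.8 rad).
It fails at once if a bystander was disturbed (distance of any of jar, spare_tin, can, carton, mug, scoop, oil_bottle from where it was at the start of the episode above 0.03 m).
It also fails if it takes over 32 s, if anything falls off the work surface, if the arm or the gripper's body presses on something with over 40 N, if the wrist force passes 120 N, or if a joint passes its speed limit or range.

## Working session

There is one attempt and no reset: what is moved stays moved. The work goes in short steps, Python scripts to look and compute and a shell command to move; the robot and the scene stay as the last step left them, time stands still between calls to the robot, and variables do not carry over. Pictures are saved under pics/ and viewed, and the job is handed in when it is done.

```bash
mkdir -p pics; ls
python3 - <<'E'
from workcell import bot
import cv2
print(bot.observe())
for n in ["scene","top","wrist"]:
    p=bot.camera_params(n); print(n,p)
    im=bot.get_image(n); cv2.imwrite(f"pics/{n}0.png",im[:,:,::-1])
E
```

```text
pics
{'clock': 0.0, 'q': array([ 1.08915334,  0.62932163,  0.03842738,  1.51839011, -0.02695607,
        0.9963004 , -0.01999409]), 'qd': array([ 0.00058117, -0.00183595, -0.00134865,  0.00071638, -0.00079765,
       -0.00021993,  0.00100114]), 'effort': array([ 3.50994460e-04, -5.63402367e+01,  1.22674081e+00, -1.93446833e+01,
        1.11081617e-02,  1.06173943e-02,  2.37528491e-05]), 'eef_pos': array([ 0.26230968, -0.59394923,  0.19319771]), 'orientation': array([[ 9.14759482e-01,  4.03998050e-01, -8.16194365e-04],
       [ 4.03998871e-01, -9.14757870e-01,  1.71787783e-03],
       [-5.26009263e-05, -1.90118664e-03, -9.99998191e-01]]), 'contact_force': array([ 0.02105196, -0.01738331,  0.5695475 ]), 'wrist_torque': array([-0.03013431,  0.01132002,  0.03249665]), 'width': 0.0852053426106883}
scene {'fx': 513.4694462138414, 'fy': 513.4694462138414, 'cx': 318.5645172394205, 'cy': 187.87349352141183, 'distortion': array([0.03151562, 0.        , 0.        , 0.        , 0.        ]), 'camera_from_world': array([[ 0.30681653,  0.95170307,  0.0111749 , -0.20279403],
       [-0.82028185,  0
[... 380 characters left out ...]
[[-0.00726841, -0.999836  , -0.01658754,  0.07710589],
       [ 0.98597073, -0.00993193,  0.16662257, -0.51413444],
       [-0.16675999, -0.01514375,  0.98588122, -1.0929336 ],
       [ 0.        ,  0.        ,  0.        ,  1.        ]])}
wrist {'fx': 331.80813595397154, 'fy': 331.80813595397154, 'cx': 325.16816173143957, 'cy': 200.25978283791454, 'distortion': array([-0.0708204,  0.       ,  0.       ,  0.       ,  0.       ]), 'camera_from_world': array([[ 0.40527696, -0.91419229, -0.00174077, -0.6490162 ],
       [ 0.87713836,  0.38938555, -0.28108217,  0.03857705],
       [ 0.25764098,  0.11238923,  0.95968213, -0.37876201],
       [ 0.        ,  0.        ,  0.        ,  1.        ]])}
```

View pics/scene0.png

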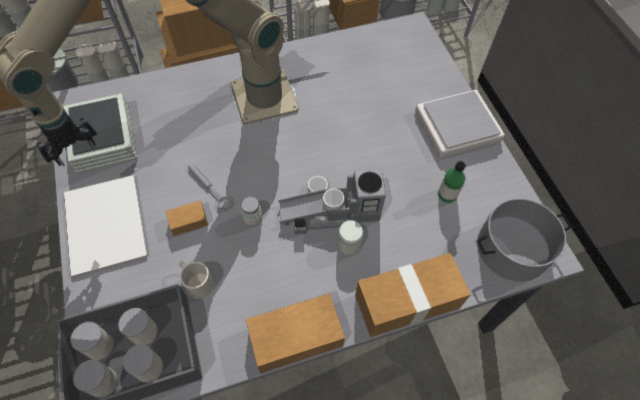

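View pics/top0.png

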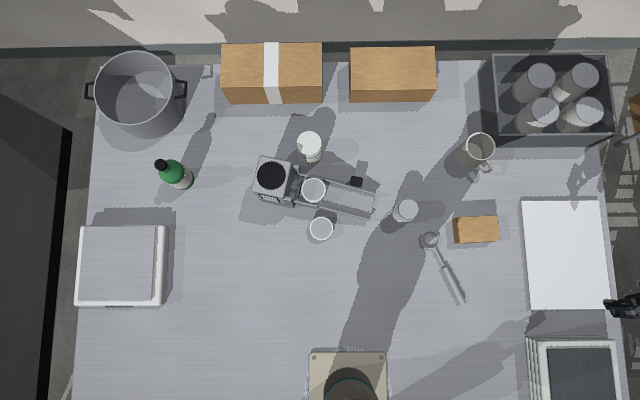

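View pics/wrist0.png

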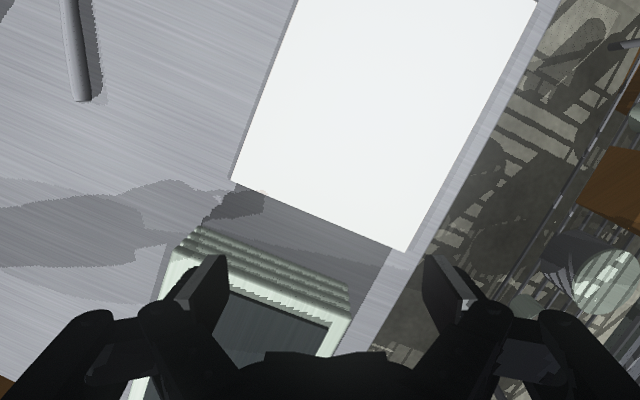

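Run:
```python
import cv2
t=cv2.imread("pics/top0.png")[120:260,230:430]; cv2.imwrite("pics/topz.png",cv2.resize(t,None,fx=4,fy=4,interpolation=cv2.INTER_CUBIC))
t=cv2.imread("pics/scene0.png")[160:260,230:400]; cv2.imwrite("pics/scenez.png",cv2.resize(t,None,fx=4.5,fy=4.5,interpolation=cv2.INTER_CUBIC))
```

```text
(no output)
```

View pics/topz.png

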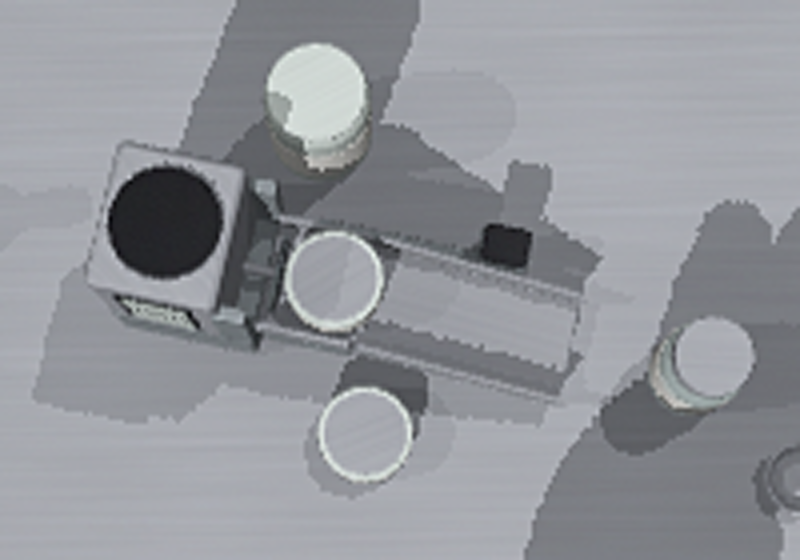

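View pics/scenez.png

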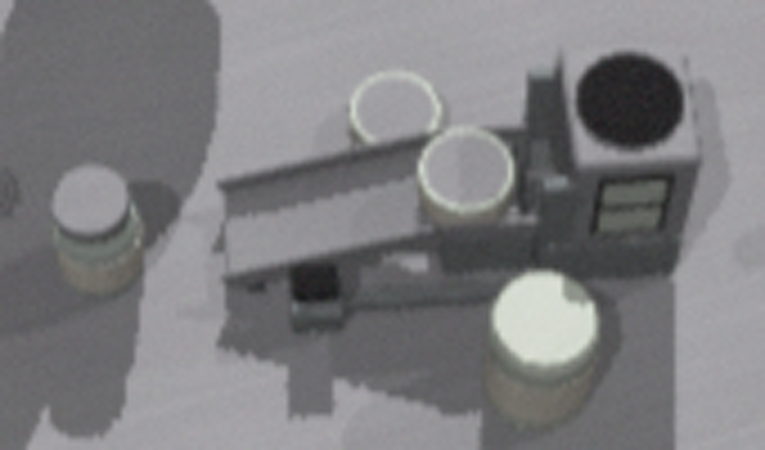

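```bash
cat > h.py <<'E'
import numpy as np, cv2
from workcell import bot
def K(p): return np.array([[p['fx'],0,p['cx']],[0,p['fy'],p['cy']],[0,0,1]])
def ray(p,uv):
    x,y=cv2.undistortPoints(np.array([[uv]],float),K(p),p['distortion'])[0,0]
    T=p['camera_from_world']; R=T[:3,:3]
    return -R.T@T[:3,3], R.T@np.array([x,-y,-1.])
def plane(p,uv,z):
    o,d=ray(p,uv); return o+d*(z-o[2])/d[2]
def two(p1,u1,p2,u2):
    o1,d1=ray(p1,u1);o2,d2=ray(p2,u2)
    s=np.linalg.lstsq(np.c_[d1,-d2],o2-o1,rcond=None)[0]
    a=o1+s[0]*d1;b=o2+s[1]*d2
    return (a+b)/2,np.linalg.norm(a-b)
def proj(p,X):
    T=p['camera_from_world'];c=T[:3,:3]@X+T[:3,3]
    return cv2.projectPoints(np.array([[c[0],-c[1],-c[2]]]),np.zeros(3),np.zeros(3),K(p),p['distortion'])[0].ravel()
E
python3 - <<'E'
from h import *
pt=bot.camera_params("top");ps=bot.camera_params("scene")
t=cv2.imread("pics/top0.png");s=cv2.imread("pics/scene0.png")
def blob(im,x0,x1,y0,y1,th=45):
    m=(im[y0:y1,x0:x1].max(2)<th).astype(np.uint8)
    n,l,st,c=cv2.connectedComponentsWithStats(m)
    i=1+np.argmax(st[1:,4]);print(st[i]+np.array([x0,y0,0,0,0]));return c[i]+[x0,y0]
et=blob(t,345,370,172,192);es=blob(s,290,315,210,228)
ht=blob(t,250,290,155,195);hs=blob(s,350,390,170,200)
print(et,es,ht,hs)
tt=(313.4,190.2);ts=(333.6,198)
for n,a,b,z in (("ej",et,es,.057),("hous",ht,hs,.175),("tin",tt,ts,.095)):
    print(n,plane(pt,a,z),plane(ps,b,z),two(pt,a,ps,b))
E
```

```text
[350 176   7  10  24]
[295 219  10   8  61]
[257 162  28  27 590]
[359 173  22  19 285]
[352.20833333 181.        ] [299.78688525 222.73770492] [270.66779661 175.0440678 ] [369.71578947 182.29824561]
ej [ 0.56022527 -0.02096263  0.057     ] [ 0.56751807 -0.03095224  0.057     ] (array([ 0.56203421, -0.0255763 ,  0.04366248]), np.float64(0.0076639593586940395))
hous [0.55245248 0.18875277 0.175     ] [0.55997383 0.18860555 0.175     ] (array([0.55480382, 0.19075186, 0.16559649]), np.float64(0.0014882282558341946))
tin [0.52829753 0.08519767 0.095     ] [0.53621387 0.08754185 0.095     ] (array([0.5306971 , 0.08753011, 0.08538639]), np.float64(0.0042739638347892486))
```

```bash
python3 -c "
from h import *
p=bot.camera_params('wrist');T=p['camera_from_world'];c=-T[:3,:3].T@T[:3,3];o=bot.observe();print(c,o['orientation'].T@(c-o['eef_pos']))"
python3 -m crank '[0,0,10,20,50,60,-1, 0,0,20,50,110,80,-1, 0,0,30,80,170,80,-1, 0,0,40,105,225,80,-1, 0,0,53,130,280,80,-1]'
python3 -m crank '[0,0,0,27,55,0,-1, 0,0,0,54,110,0,-1, 0,0,0,80,165,0,-1, 0,0,0,110,220,0,-1, 0,0,0,130,250,0,-1]'
```

```text
[ 0.3267992  -0.56582936  0.37332442] [ 7.03769511e-02 -1.19258745e-04 -1.79900912e-01]
clock: 0.78
eef_pos: [0.3839, -0.3331, 0.2742]
orientation: [[0.26, 0.966, 0.001], [0.966, -0.26, -0.001], [-0.0, 0.001, -1.0]]
contact_force: [2.3, -0.4, 0.9]
width: 0.0852
clock: 1.4
eef_pos: [0.5142, -0.0812, 0.274]
orientation: [[0.262, 0.965, 0.0], [0.965, -0.262, 0.001], [0.001, 0.0, -1.0]]
contact_force: [0.7, -0.5, 0.2]
width: 0.0851
```

```bash
python3 -m crank '[0,0,0,15,30,0,-1,0,0,0,15,30,0,-1,0,0,0,15,30,0,-1]'
python3 - <<'E'
from h import *
import pickle
o=bot.observe();p=bot.camera_params("wrist");im=bot.get_image("wrist")[:,:,::-1]
cv2.imwrite("pics/w1.png",im);pickle.dump((o,p),open("w1.pkl","wb"));print(o['eef_pos'])
E
```

```text
clock: 1.78
eef_pos: [0.5277, -0.0558, 0.2736]
orientation: [[0.267, 0.964, -0.001], [0.964, -0.267, -0.001], [-0.001, -0.001, -1.0]]
contact_force: [0.5, -0.1, -0.2]
width: 0.0857
[ 0.52772333 -0.05580504  0.27361343]
```

View pics/w1.png

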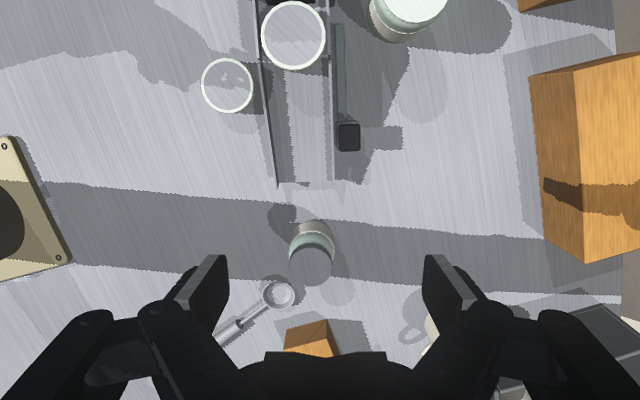

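```bash
python3 - <<'E'
from h import *
import pickle
o,p=pickle.load(open("w1.pkl","rb"));im=cv2.imread("pics/w1.png")
def comp(m,x0,x1,y0,y1):
    n,l,st,c=cv2.connectedComponentsWithStats(m[y0:y1,x0:x1].astype(np.uint8))
    i=1+np.argmax(st[1:,4]);print(st[i]+[x0,y0,0,0,0]);return c[i]+[x0,y0],(l==i).astype(np.uint8)
e,_=comp(im.max(2)<60,335,362,118,158)
t,m=comp(im.min(2)>205,255,330,0,75)
cn=cv2.findContours(m,0,1)[0][0];el=cv2.fitEllipse(cn);t2=np.array(el[0])+[255,0];print(e,t,t2,el[1])
s,m=comp(im.min(2)>205,195,258,55,115)
cn=cv2.findContours(m,0,1)[0][0];el=cv2.fitEllipse(cn);s2=np.array(el[0])+[195,55]
E=plane(p,e,.057);T=plane(p,t2,.095);print("ej",E,"tin",T,"spare",plane(p,s2,.03))
d=E-T;D=np.hypot(*d[:2]);print("dist",D, np.hypot(.11,.058),np.hypot(.107,.058))
a=np.degrees(np.arctan2(d[1],d[0])-np.arctan2(.058,.1085));print("disp x-axis angle",a)
# wall edges
pt=bot.camera_params("top");ps=bot.camera_params("scene")
for n,u in(("top",pt),("scene",ps)): print(n,proj(u,E),proj(u,T))
E
python3 - <<'E'
import cv2
t=cv2.imread("pics/w1.png")[0:200,230:400]; cv2.imwrite("pics/w1z.png",cv2.resize(t,None,fx=3,fy=3))
E
```

```text
[338 124  22  27 562]
[261   1  64  69 684]
[348.81672598 136.79715302] [292.36403509  36.63888889] [292.5607338   34.90810394] (63.40732192993164, 67.23030853271484)
[201  58  51  55 408]
ej [ 0.56227374 -0.03127376  0.057     ] tin [0.53185349 0.08606159 0.095     ] spare [0.43452775 0.06669713 0.03      ]
dist 0.12121457746378496 0.12435433245367851 0.12170866854912184
disp x-axis angle -103.59283298884019
top [355.93333233 180.23404857] [313.06828702 188.88931607]
scene [299.19209859 221.30678187] [332.68744971 196.94747675]
```

View pics/w1z.png

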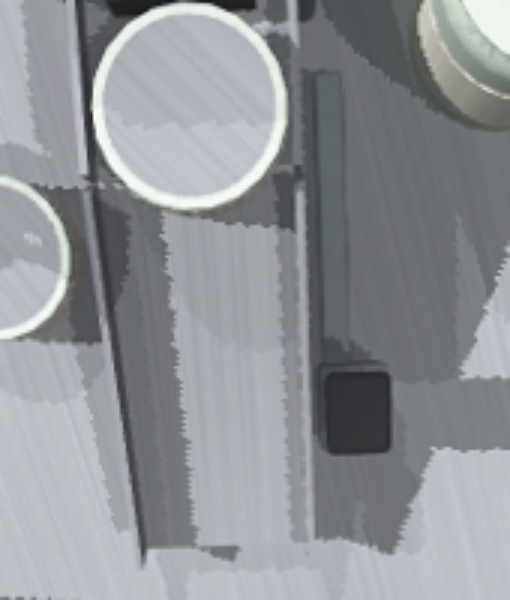

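```bash
python3 -m crank '[0,0,2,6,31,0,-0.1,0,0,2,6,31,-30,0,0,0,2,6,31,-80,0,0,0,2,6,31,-120,0,0,0,2,6,31,-150,0]' 20;python3 -m crank '[0,0,0,0,0,0,0,0,0,0,0,0,0,0,0,0,0,0,0,0,0]'
python3 - <<'E'
from h import *
import pickle
o=bot.observe();p=bot.camera_params("wrist");im=bot.get_image("wrist")[:,:,::-1]
cv2.imwrite("pics/w2.png",im);pickle.dump((o,p),open("w2.pkl","wb"));print(o['eef_pos'],o['width'])
im=bot.get_image("top")[:,:,::-1];cv2.imwrite("pics/t2.png",cv2.resize(im[120:260,230:430],None,fx=4,fy=4))
E
```

```text
clock: 2.45
eef_pos: [0.5331, -0.0258, 0.1223]
orientation: [[0.235, 0.972, -0.002], [0.972, -0.235, -0.001], [-0.001, -0.002, -1.0]]
contact_force: [-0.2, 0.0, 0.5]
width: 0.0424
clock: 2.82
eef_pos: [0.5354, -0.0243, 0.1254]
orientation: [[0.233, 0.972, 0.003], [0.972, -0.233, -0.0], [0.0, 0.003, -1.0]]
contact_force: [0.4, 0.3, 0.2]
width: 0.0429
[ 0.53544463 -0.0242705   0.12544977] 0.042909458757545885
```

View pics/w2.png

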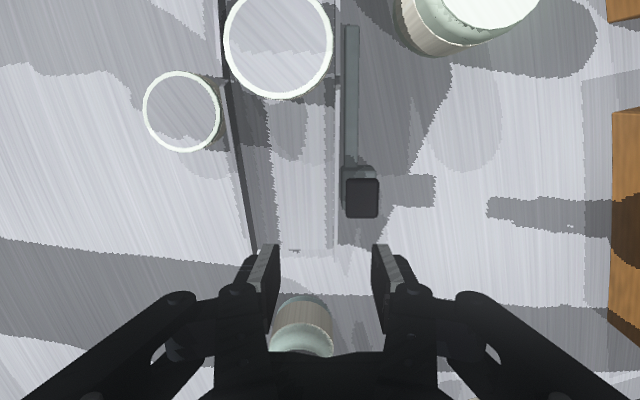

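View pics/t2.png

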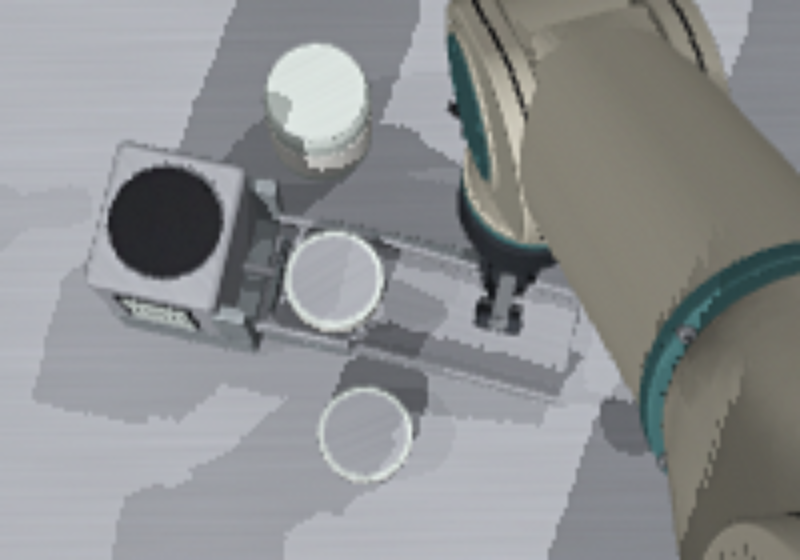

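```bash
python3 - <<'E'
from h import *
import pickle
o,p=pickle.load(open("w2.pkl","rb"));im=cv2.imread("pics/w2.png")
def comp(m,x0,x1,y0,y1):
    n,l,st,c=cv2.connectedComponentsWithStats(m[y0:y1,x0:x1].astype(np.uint8))
    i=1+np.argmax(st[1:,4]);print(st[i]+[x0,y0,0,0,0]);return c[i]+[x0,y0],(l==i).astype(np.uint8)
e,_=comp(im.max(2)<60,335,385,165,225)
E=plane(p,e,.057)
t,m=comp(im.min(2)>205,220,336,0,105)
ys,xs=np.nonzero(m);k=ys<200
c=cv2.minEnclosingCircle(cv2.findContours(m,0,1)[0][0])
T=plane(p,np.array(c[0])+[220,0],.095)
print(e,E,T,E-T)
X=np.array([-.235,-.972,0]);Y=np.array([.972,-.235,0])
tcp=o['eef_pos'];print("tcp rel ejector in disp axes mm",1e3*X@(tcp-E),1e3*Y@(tcp-E))
for z in (.1254,.130,.135):
  for s in(-1,1): print(z,[proj(p,np.r_[(tcp+s*Y*w)[:2],z]) for w in(.0215,.0295)])
E
python3 -c "
import cv2
t=cv2.imread('pics/w2.png')[150:350,220:420]; cv2.imwrite('pics/w2z.png',cv2.resize(t,None,fx=3,fy=3))"
```

```text
[346 178  33  40 764]
[ 223    0  110   99 3010]
[359.19895288 193.54581152] [ 0.56137058 -0.02672769  0.057     ] [0.53196158 0.08611181 0.095     ] [ 0.02940899 -0.1128395  -0.038     ]
tcp rel ejector in disp axes mm 3.7042050597627036 -25.777464794132698
0.1254 [array([289.41930344, 230.1261906 ]), array([275.6832422, 230.0656472])]
0.1254 [array([363.3969285 , 230.32626147]), array([377.10824107, 230.33998168])]
0.13 [array([288.59910477, 233.09047697]), array([274.54448528, 233.02595649])]
0.13 [array([364.30055722, 233.29291844]), array([378.32902894, 233.30353645])]
0.135 [array([287.66364583, 236.47282338]), array([273.24584679, 236.40348659])]
0.135 [array([365.33113001, 236.6778028 ]), array([379.72112641, 236.68454091])]
```

View pics/w2z.png

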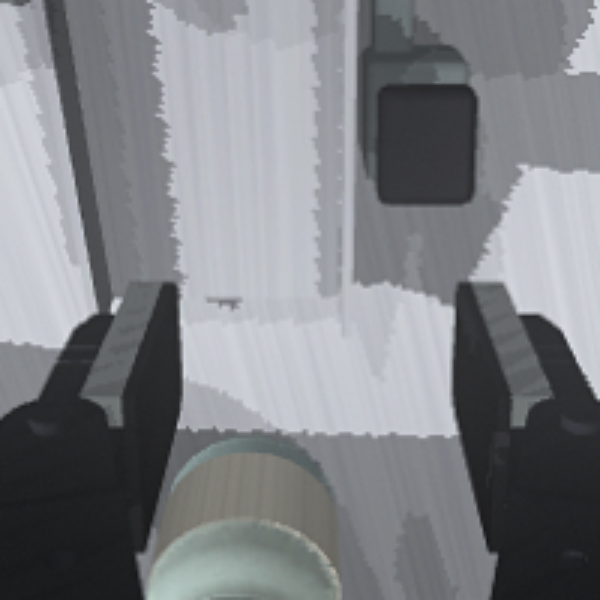

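Run:
```python
from h import *
import pickle
o,p=pickle.load(open("w2.pkl","rb"))
X=np.array([-.235,-.972,0]);Y=np.array([.972,-.235,0]);tcp=o['eef_pos']
E=plane(p,(362.3,198.3),.057);print(E,"tcp rel ej",1e3*X@(tcp-E),1e3*Y@(tcp-E))
for z in (.1254,.135,.14,.145,.15,.16):
  print(z,[proj(p,np.r_[(tcp-X*.011+s*Y*.0215)[:2],z]).round(1) for s in(-1,1)],[proj(p,np.r_[(tcp+X*.011+s*Y*.0215)[:2],z]).round(1) for s in(-1,1)])
R=o['orientation']
```

```text
[ 0.56294393 -0.03104643  0.057     ] tcp rel ej -0.12387299188906253 -28.32167245080442
0.1254 [array([288.9, 212.1]), array([364.1, 212.4])] [array([289.9, 247.5]), array([362.7, 247.7])]
0.135 [array([287.1, 217.7]), array([366.1, 217.9])] [array([288.3, 254.6]), array([364.6, 254.8])]
0.14 [array([286. , 220.8]), array([367.2, 221. ])] [array([287.3, 258.6]), array([365.6, 258.7])]
0.145 [array([285. , 224.1]), array([368.4, 224.3])] [array([286.3, 262.7]), array([366.7, 262.9])]
0.15 [array([283.8, 227.6]), array([369.7, 227.8])] [array([285.3, 267.1]), array([367.8, 267.3])]
0.16 [array([281.3, 235.2]), array([372.4, 235.4])] [array([283. , 276.7]), array([370.4, 276.9])]
```

Run:
```python
from h import *
o=bot.observe();im=bot.get_image("scene")[:,:,::-1].copy();ps=bot.camera_params("scene")
X=np.array([-.235,-.972,0]);Y=np.array([.972,-.235,0]);tcp=o['eef_pos']
f=6;x0,y0=250,150
z=cv2.resize(im[y0:y0+90,x0:x0+120],None,fx=f,fy=f,interpolation=cv2.INTER_CUBIC)
for h,c in((.1254,(0,0,255)),(.135,(0,255,255)),(.165,(0,255,0))):
  for s in(-1,1):
    for w in(.0215,.03):
      u=proj(ps,np.r_[(tcp+s*Y*w)[:2],h]);q=(u-[x0,y0]+.5)*f
      cv2.circle(z,(int(q[0]),int(q[1])),2,c,-1)
cv2.imwrite("pics/s3.png",z)
```

```text
(no output)
```

View pics/s3.png

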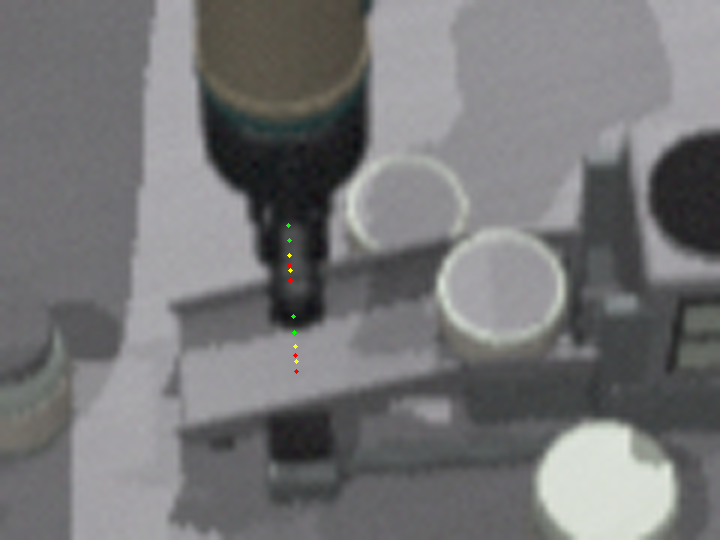

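```bash
python3 -m crank '[0,0,0,0,0,-20,0,0,0,0,0,0,-40,0,0,0,0,0,0,-40,0,0,0,0,0,0,-40,0]'
python3 - <<'E'
from h import *
import pickle
o=bot.observe();p=bot.camera_params("wrist");im=bot.get_image("wrist")[:,:,::-1]
cv2.imwrite("pics/w4.png",im);pickle.dump((o,p),open("w4.pkl","wb"));print(o['eef_pos'],o['width'])
im=bot.get_image("scene")[:,:,::-1];cv2.imwrite("pics/s4.png",cv2.resize(im[150:240,250:370],None,fx=6,fy=6,interpolation=cv2.INTER_CUBIC))
E
```

```text
clock: 3.48
eef_pos: [0.5349, -0.0238, 0.0847]
orientation: [[0.232, 0.973, 0.001], [0.973, -0.232, 0.0], [0.0, 0.001, -1.0]]
contact_force: [-0.0, 1.1, 0.6]
width: 0.0425
[ 0.53485689 -0.02383086  0.08467515] 0.04245167812796307
```

View pics/w4.png

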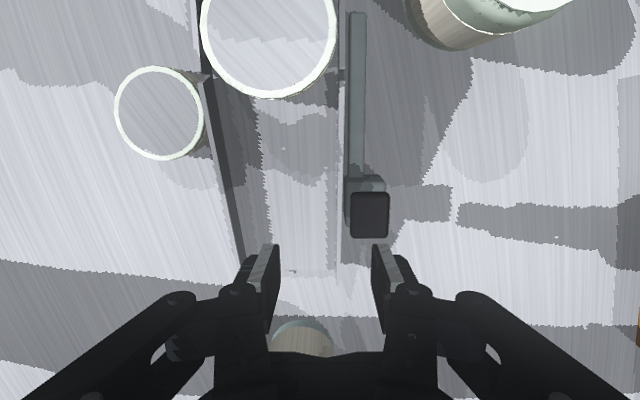

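View pics/s4.png

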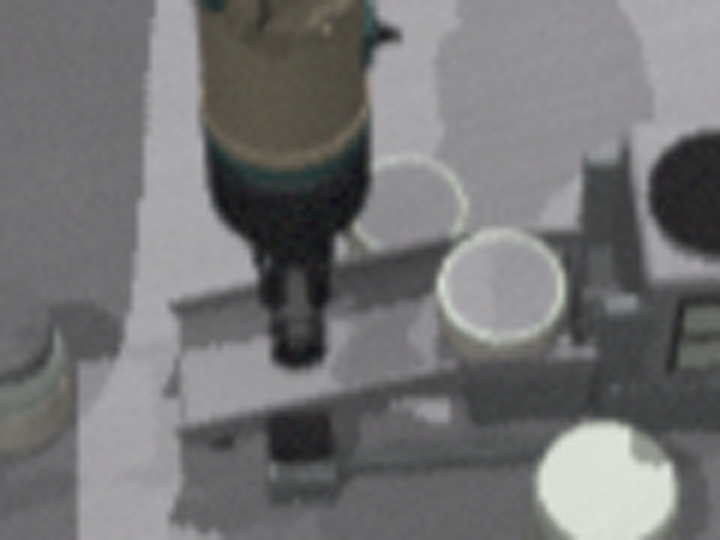

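```bash
python3 -m crank '[0,0,0,-1,0,-15,0,0,0,0,-1,0,-28,0,0,0,0,-1,0,-36,0,0,0,0,-1,0,-40,0,0,0,0,-1,0,-40,0]'
python3 - <<'E'
from h import *
import pickle
o=bot.observe();p=bot.camera_params("wrist");im=bot.get_image("wrist")[:,:,::-1]
cv2.imwrite("pics/w5.png",im);pickle.dump((o,p),open("w5.pkl","wb"));print(o['eef_pos'],o['width'],o['contact_force'])
im=bot.get_image("scene")[:,:,::-1];cv2.imwrite("pics/s5.png",cv2.resize(im[150:240,250:370],None,fx=6,fy=6,interpolation=cv2.INTER_CUBIC))
E
```

```text
clock: 4.2
eef_pos: [0.5331, -0.0239, 0.0435]
orientation: [[0.232, 0.973, -0.001], [0.973, -0.232, 0.0], [-0.0, -0.001, -1.0]]
contact_force: [0.7, -0.2, -0.6]
width: 0.043
[ 0.53313459 -0.02386329  0.04354791] 0.04300613547079136 [ 0.65309271 -0.16151079 -0.6406495 ]
```

View pics/w5.png

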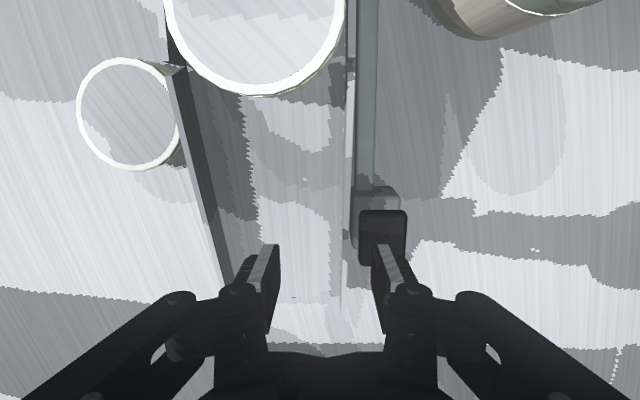

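View pics/s5.png

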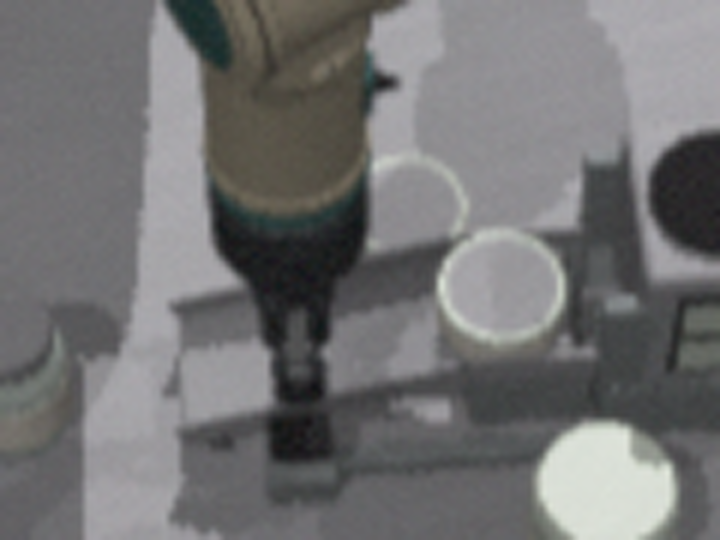

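```bash
python3 -m crank '[0,0,0,0,0,-6,0,0,0,0,0,0,-10,0,0,0,0,0,0,-13,0,0,0,0,0,0,-14,0,0,0,0,0,0,-14,0]'
python3 - <<'E'
from h import *
o=bot.observe();im=bot.get_image("wrist")[:,:,::-1]
cv2.imwrite("pics/w6.png",im);print(o['eef_pos'],o['width'],o['contact_force'])
E
```

```text
clock: 4.92
eef_pos: [0.5333, -0.0239, 0.0298]
orientation: [[0.232, 0.973, -0.0], [0.973, -0.232, 0.0], [0.0, -0.0, -1.0]]
contact_force: [-0.4, 0.4, -0.4]
width: 0.0428
[ 0.53325012 -0.02393582  0.02983695] 0.042802049095012215 [-0.42271684  0.40681372 -0.41838194]
```

View pics/w6.png

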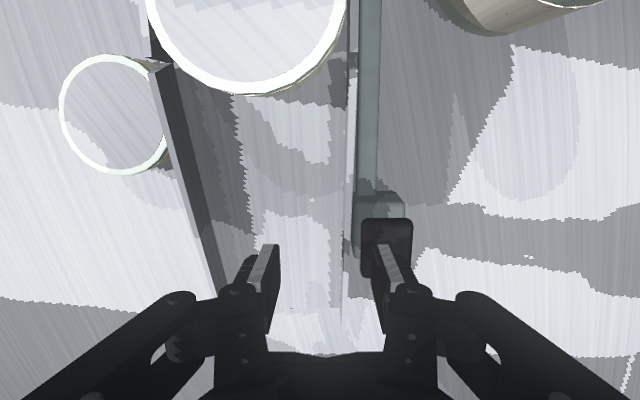

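Run:
```python
from h import *
p=bot.camera_params("wrist");o=bot.observe();t=o['eef_pos'];xt=o['orientation'][:,0]
for half in (.02,.038,.0425):
  print(half,[(b,proj(p,t+xt*half+[0,0,b]).round()) for b in (.06,.073,.08,.09,.1)])
# ejector from plane at .057
for c in((387,248),): print(plane(p,c,.057))
```

```text
0.02 [(0.06, array([327., 239.])), (0.073, array([327., 253.])), (0.08, array([327., 262.])), (0.09, array([327., 277.])), (0.1, array([327., 296.]))]
0.038 [(0.06, array([327., 194.])), (0.073, array([327., 205.])), (0.08, array([327., 211.])), (0.09, array([327., 222.])), (0.1, array([328., 235.]))]
0.0425 [(0.06, array([327., 183.])), (0.073, array([327., 192.])), (0.08, array([327., 197.])), (0.09, array([328., 207.])), (0.1, array([328., 219.]))]
[ 0.56316455 -0.02991555  0.057     ]
```

```bash
python3 -m crank '[0,0,0,0,0,-2,0,0,0,0,0,0,-4,0,0,0,0,0,0,-5,0,0,0,0,0,0,-6,0,0,0,0,0,0,-7,0]'; python3 -m crank '[0,0,0,0,0,-1,0,0,0,0,0,0,-2,0,0,0,0,0,0,-2,0]'
```

```text
clock: 5.6
eef_pos: [0.5333, -0.0239, 0.0228]
orientation: [[0.232, 0.973, 0.0], [0.973, -0.232, 0.0], [0.0, 0.0, -1.0]]
contact_force: [0.1, 0.7, -0.3]
width: 0.0425
clock: 5.98
eef_pos: [0.5332, -0.0239, 0.0209]
orientation: [[0.232, 0.973, -0.0], [0.973, -0.232, 0.0], [0.0, -0.0, -1.0]]
contact_force: [0.7, 0.4, -0.2]
width: 0.043
```

```bash
python3 -m crank '[0,0,0,0,0,-1,0,0,0,0,0,0,-2,0,0,0,0,0,0,-2,0]'
python3 - <<'E'
from h import *
o=bot.observe();im=bot.get_image("scene")[:,:,::-1];cv2.imwrite("pics/s7.png",cv2.resize(im[150:240,250:370],None,fx=6,fy=6,interpolation=cv2.INTER_CUBIC))
im=bot.get_image("wrist")[:,:,::-1]
cv2.imwrite("pics/w7.png",cv2.resize(im[150:350,220:440],None,fx=3,fy=3));print(o['eef_pos'],o['contact_force'])
E
```

```text
clock: 6.35
eef_pos: [0.5332, -0.0239, 0.0188]
orientation: [[0.232, 0.973, -0.0], [0.973, -0.232, 0.0], [-0.0, -0.0, -1.0]]
contact_force: [-0.8, 0.9, -0.2]
width: 0.0426
[ 0.53319335 -0.02392564  0.01882617] [-0.80972472  0.93165402 -0.20970346]
```

View pics/s7.png

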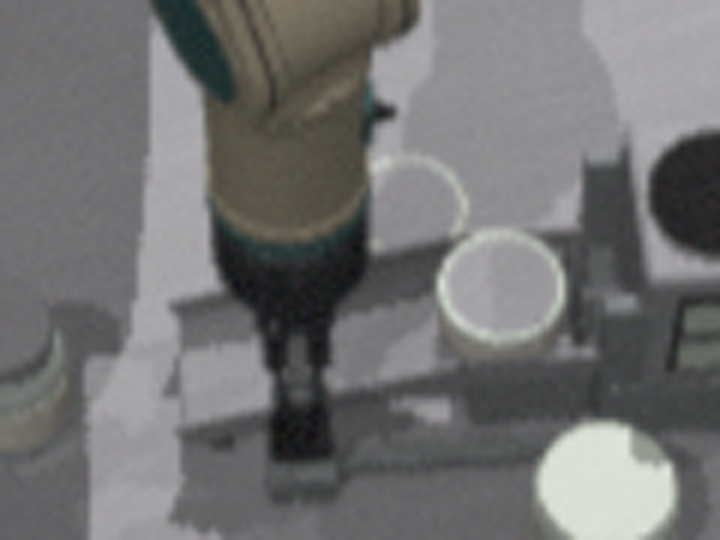

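View pics/w7.png

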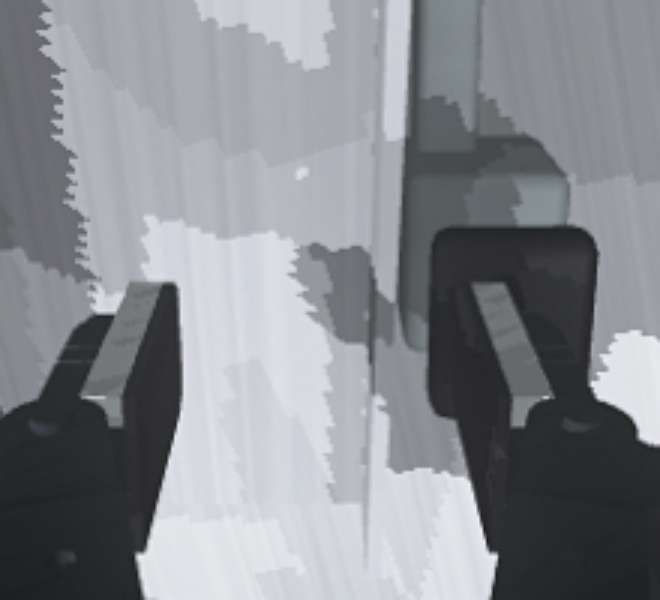

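```bash
python3 -m crank '[0,0,0,0,0,-1,0,0,0,0,0,0,-2,0,0,0,0,0,0,-3,0,0,0,0,0,0,-4,0]'
```

```text
clock: 6.95
eef_pos: [0.5334, -0.0239, 0.0151]
orientation: [[0.232, 0.973, 0.0], [0.973, -0.232, -0.0], [0.0, 0.0, -1.0]]
contact_force: [0.0, 0.5, 3.8]
width: 0.0423
```

```bash
python3 -m crank '[0,0,0,0,0,-1,0,0,0,0,0,0,-2,0,0,0,0,0,0,-3,0]'
```

```text
clock: 7.32
eef_pos: [0.5334, -0.0239, 0.012]
orientation: [[0.232, 0.973, 0.0], [0.973, -0.232, 0.0], [0.0, 0.0, -1.0]]
contact_force: [-0.1, -0.0, 5.9]
width: 0.0427
```

```bash
python3 -m crank '[0,0,0,0,0,-1,0,0,0,0,0,0,-2,0,0,0,0,0,0,-3,0,0,0,0,0,0,-3,0]'
```

```text
clock: 7.82
eef_pos: [0.5334, -0.024, 0.009]
orientation: [[0.232, 0.973, 0.0], [0.973, -0.232, -0.0], [0.0, 0.0, -1.0]]
contact_force: [-1.4, -0.2, 5.7]
width: 0.0425
```

```bash
python3 -m crank '[0,0,0,0,0,-1,0,0,0,0,0,0,-2,0,0,0,0,0,0,-2,0]'
```

```text
clock: 8.2
eef_pos: [0.5334, -0.024, 0.0071]
orientation: [[0.232, 0.973, 0.0], [0.973, -0.232, -0.0], [-0.0, 0.0, -1.0]]
contact_force: [-1.5, 0.1, 7.2]
width: 0.0426
```

```bash
cat > look.py <<'E'
import sys
from h import *
n=sys.argv[1];o=bot.observe();im=bot.get_image("scene")[:,:,::-1];cv2.imwrite(f"pics/s{n}.png",cv2.resize(im[150:240,250:370],None,fx=6,fy=6,interpolation=cv2.INTER_CUBIC))
im=bot.get_image("wrist")[:,:,::-1]
cv2.imwrite(f"pics/w{n}.png",im);print(o['eef_pos'],o['contact_force'])
E
python3 look.py 8
```

```text
[ 0.53339475 -0.02397233  0.00708451] [-1.50200234  0.1264954   7.23555258]
```

View pics/w8.png

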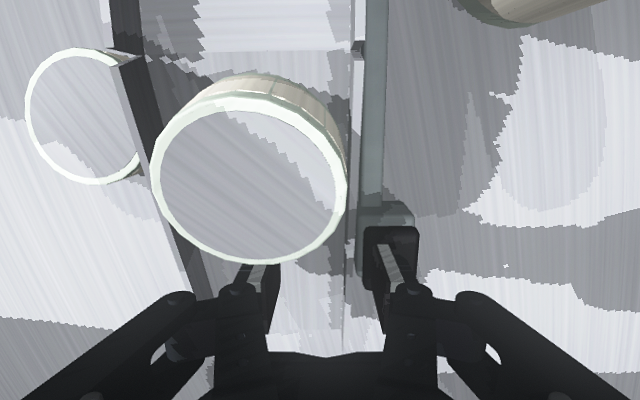

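View pics/s8.png

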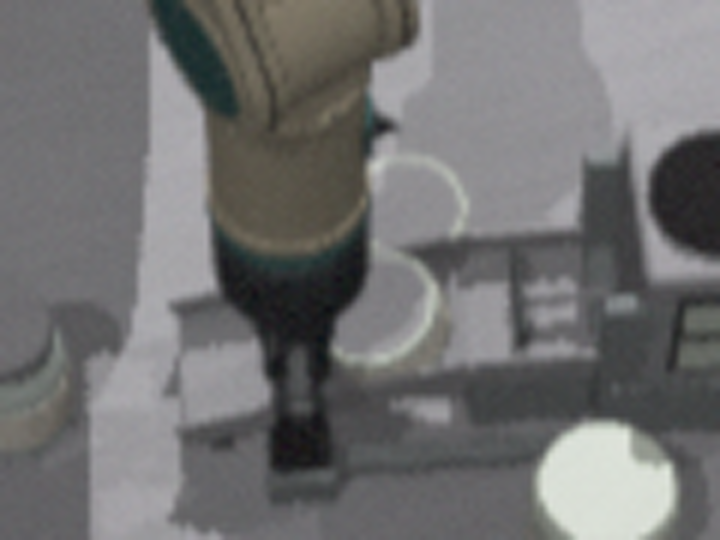

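The tin has popped out and leans on the left finger (rim at about (255,262) in the wrist view). I'll press the last bit to the hard stop.

```bash
python3 -m crank '[0,0,0,0,0,-0.5,0,0,0,0,0,0,-1,0,0,0,0,0,0,-1,0]'; python3 -m crank '[0,0,0,0,0,-0.5,0,0,0,0,0,0,-1,0,0,0,0,0,0,-1,0]'
```

```text
clock: 8.68
eef_pos: [0.5334, -0.024, 0.0062]
orientation: [[0.232, 0.973, 0.0], [0.973, -0.232, -0.0], [-0.0, 0.0, -1.0]]
contact_force: [-2.7, -0.5, 8.5]
width: 0.0426
clock: 9.05
eef_pos: [0.5335, -0.024, 0.0059]
orientation: [[0.232, 0.973, 0.001], [0.973, -0.232, -0.0], [-0.0, 0.001, -1.0]]
contact_force: [-2.2, -0.1, 13.1]
width: 0.0423
```

```bash
python3 -m crank '[0,0,0,0,0,0,0,0,0,0,0,0,0,0,0,0,0,0,0,0,0,0,0,0,0,0,0,0,0,0,0,0,0,0,0]'; python3 look.py 9; python3 -m crank '[0,0,0,0,0,0,0,0,0,0,0,0,0,0,0,0,0,0,0,0,0]';python3 look.py 10; python3 -c "
import cv2
a=cv2.imread('pics/w9.png');b=cv2.imread('pics/w10.png');print(cv2.absdiff(a,b)[60:270,140:350].mean())"
```

```text
clock: 9.68
eef_pos: [0.5335, -0.024, 0.0058]
orientation: [[0.232, 0.973, 0.001], [0.973, -0.232, -0.0], [-0.0, 0.001, -1.0]]
contact_force: [-3.2, 0.4, 13.1]
width: 0.0424
[ 0.53351565 -0.02399029  0.00583458] [-3.21223781  0.37911816 13.1150751 ]
clock: 10.15
eef_pos: [0.5336, -0.024, 0.0059]
orientation: [[0.232, 0.973, 0.001], [0.973, -0.232, -0.0], [-0.0, 0.001, -1.0]]
contact_force: [-2.8, -0.1, 13.1]
width: 0.043
[ 0.53355499 -0.02403529  0.00586153] [-2.80392069 -0.05166643 13.14521969]
0.5301209372637944
```

View pics/w10.png

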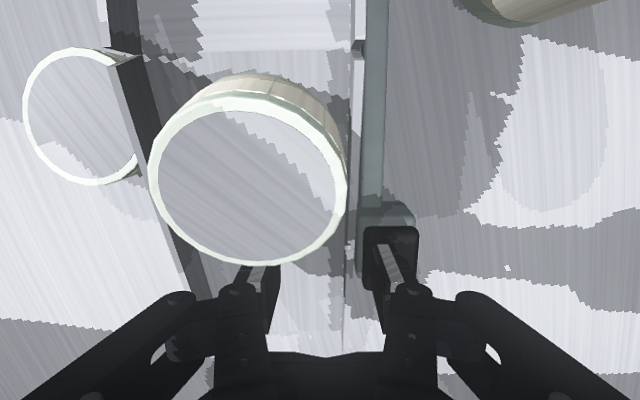

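View pics/s10.png

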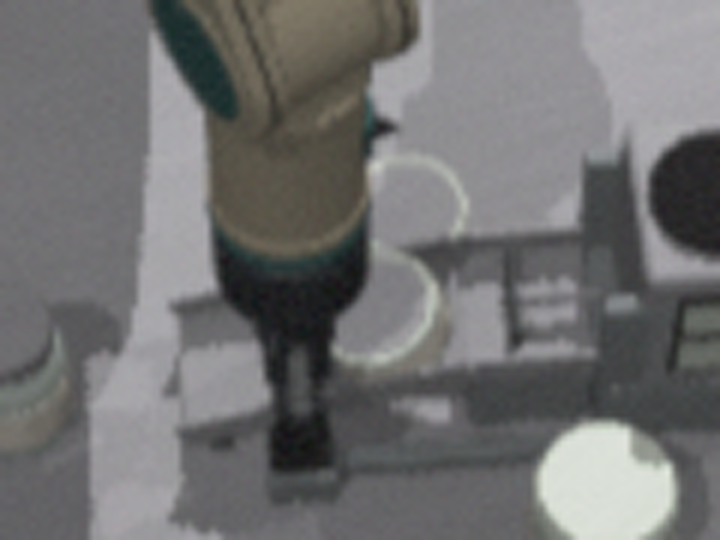

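Run:
```python
from h import *
p=bot.camera_params("wrist")
E=np.array([.5630,-.0310,0]);X=np.array([-.235,-.972,0]);Y=np.array([.972,-.235,0]);O=E-.11*X-.058*Y
im=cv2.imread("pics/w10.png");m=(im.min(2)>205).astype(np.uint8)
for z in(.078,.081,.084):
  P=plane(p,(249,182),z)-O; F=plane(p,(250,263),z-.01)-O
  print(z,"tin top centre x,y mm",1e3*X@P,1e3*Y@P,"front rim",1e3*X@F,1e3*Y@F)
print("tcp",1e3*X@(bot.observe()['eef_pos']-O),1e3*Y@(bot.observe()['eef_pos']-O))
```

```text
0.078 tin top centre x,y mm 64.63367740230005 1.3639021120230217 front rim 99.69138589674408 -2.637629977551887
0.081 tin top centre x,y mm 63.93057501877012 2.0708368166730384 front rim 98.15485771976803 -1.8887849823149416
0.084 tin top centre x,y mm 63.2274726352402 2.777771521322944 front rim 96.61832954279198 -1.139939987077993
tcp 110.14462162638388 27.70481232058295
```

```bash
python3 -c "
from workcell import bot
bot.job_done();o=bot.observe();print(o['clock'],o['contact_force'],o['eef_pos'])"
```

```text
the job is handed in; nothing more can be done
the job is handed in; nothing more can be done
```

I pressed the ejector slowly to its hard stop with one finger. The other finger, standing in the channel at x ≈ 110 mm, stopped the tin when it popped out. I handed the job in after about 10 s, still holding that pose; no verdict was reported.

**Last checks**
- **Ejector:** the vertical force rose from 8.5 to 13.1 N over the last 0.3 mm, which is the hard stop, and then held steady at 13 N. Contact came at a TCP height of about 18 mm and the stop at 5.9 mm, which fits the 12 mm travel.
- **Tin:** it lies in the chute with its top centre at about x = 64 mm, y = 2 mm. Its front rim is at about 98 mm, where the finger's face stands (99 mm). Two pictures about half a second apart were practically identical, so it is at rest. The rim position is the only sign that it leans on the finger; I could not read that force separately.
- **Bystanders:** I touched none knowingly. The spare tin and can are unchanged in the last views; I did not re-measure the others.

**What disagreed**
- With the gripper half closed, the fingertips stood nearly 40 mm above the reported TCP in both the scene and wrist views, more than the description gives. I went down by picture and force instead of by TCP height.
- The scene and top cameras differed by about 8 mm in world x. I used the wrist camera, whose two ejector fixes agreed within 1 mm.
- A sideways force of about 3 N across the chute remained while pressing, and I did not explain it.

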